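Open the tool chest at the finishing bench and lock its lid stay

TASK

Open the plywood tool chest that has a folding steel stay on its side: raise its lid by the wooden pull until it stands nearly upright, then press the stay's knuckle down past straight, all the way to its stop, so that the stay locks. Let go and leave the lid standing open on its locked stay.

Things in the scene. Friction and masses are not known exactly. Their poses are not given: they have to be found in the camera images.
- lid_pull (a point): Centre of the wooden T pull's crossbar (22 mm dia, 32 mm long along y), 35 mm before the front edge of the lid. Pinch its ends from above; it turns in the grip. Lid shut: 91 mm high, x level to the chest's back, y left, z up; turns with the lid. Hinge line along y, 215 mm away along +x. Lifts with 2-4 N. Chest fixed, 180 deep, 200 wide, 97 high; a lower case nearby has a like pull, no stay.
- chest_lid (a joint): Opening angle of the lid (12 mm thick, 0.3 kg): 0 shut, grows as its front edge rises. Its stiff hinge holds it, insecurely, where it is left above about 1.1 rad; lower down it falls shut. At 1.36 rad the stay is straight and the lid goes no farther; with the stay locked it stands at about 1.34 rad.
- stay_knuckle (a point): Centre of the steel knob (28 mm dia, 36 mm long along y) on the stay's elbow, 137 mm right (-y) of the chest's middle. Its place in front of and above the lid's hinge line, mm: shut 155, 29; lid at 1.2 rad 124, 21; 1.3 rad 117, 15; locked 107, -4. With the lid above 1.1 rad press it from above along this path, down and a little to the back, under 10 N. Links: 45 mm to chest, 109 mm to lid.
- stay (a joint): Angle of the stay's elbow: 0 folded, lid shut; grows as the lid rises; 1.95 rad when its two links are in line. Pressed on past straight it meets a fixed stop at 2.17 rad, where the lid's weight keeps it: locked. Below 1.95 rad it is not locked.

How it is judged (in metres and radians):
At the end, for the whole second after the job is handed in: The chest's lid stands still at more than 1.25 rad, with the stay's elbow past straight and near its stop (more than 2.05 rad; straight is 1.95, the stop 2.17) (value of joint chest_lid above 1.25 rad and value of joint stay above 2.05 rad and velocity of joint chest_lid between -0.05 and 0.05 rad/s); the robot touches nothing.
It also fails if it takes over 48 s, if anything falls off the work surface, if the arm or the gripper's body presses on something with over 40 N, if the wrist force passes 120 N, or if a joint passes its speed limit or range.

ROBOT

A 6-joint arm with a two-finger parallel gripper is mounted at the origin on the work surface. World frame = base frame: x ahead of the robot, y to its left, z up, the work surface at z = 0. Lengths are in mm, angles in rad, forces in N, time in s.
With the tool pointing down it reaches from about 350 to 975 mm from the base axis. Payload 7.1 kg.
Tool frame: the origin (TCP) lies midway between the tips of the shut fingers; the grasp point (between the pads) lies bot.hold_point_z behind it (bot.hold_point_z is the distance from the TCP to the grasp point, in mm); z points along the fingers, y is the line along which they close (so a half turn about z gives the same grasp; the last joint's range is limited). The gripper opens to 88 mm and grips with 3 to 60 N. Pads are 20 mm wide; open, the fingers measure 115 mm over their backs; the gripper's body (75 mm by 178 mm) begins 61 mm behind the grasp point.
Start: joints at [-1.2, 0.423, 1.63, -0, 1.089, -0.019], TCP at [237.518, -578.091, 188.075] pointing down, gripper open.
Joint ranges: [-3, 3], [-0.9, 2.11], [0.09, 2.58], [-1.31, 4.45], [0.11, 2.69], [-2.54, 2.54]. Speed limits (rad/s): [2.39, 2.39, 3.01, 3.14, 3.14, 3.14].

INTERFACE

Orientations are given as a unit quaternion [x, y, z, w].
In Python, from bench import bot, planner, telemetry, viewer, sign_off gives the robot as it stands. Calls block until the motion is done:
- bot.move_ptp(position, orientation): joint-space move of the TCP to a pose.
- bot.move_l(position, vel=150, attitude=None, guard=None): straight line of the TCP; attitude=None keeps the orientation; vel is the mean speed in mm/s. With guard (N) it stops when the force on the tool has changed by that much, and returns True; else False.
- bot.goto_joints(angles): joint-space move.
- bot.set_gripper(opening, effort=None): opening from 0.0 (shut) to 1.0 (fully open); effort is the grip in N (None keeps the last); returns when the fingers have stopped.
- bot.hold(seconds).
- planner.inverse_kinematics(position, orientation): joint angles nearest the present ones, or None.
- telemetry.get_obs(): the state.
- viewer.grab_frame(name): name is "scene" or "side" or "wrist"; returns the picture (400x640x3 uint8, red, green, blue); there is no depth.
- viewer.camera_info(name): a dict with "camera_matrix" (3x3 intrinsics, pixels), "extrinsics" (4x4, takes a point from camera to world coordinates). Camera axes: x right, y down, z forward; pixel columns grow to the right and rows downward; lengths in mm; the calibration is good to about 2 mm. A picture is of the moment at which its call begins: read the wrist's pose just before it. camera_info takes no time and is no camera call; for the wrist camera it gives the pose at the moment of the call.
A pose or a line that the arm cannot do raises bot.MotionError and nothing moves.
- sign_off(): hands the job in; it is judged then, once.
The state is a dict: "t": time; "qpos": joint angles; "qvel": joint speeds; "joint_torque": joint torques, N m; "position": TCP position; "tool_rot": TCP orientation; "force": force on the tool from outside, world axes, zero at the start; "torque": the same for the moment, N m; "grip_width": opening from 0.0 (shut) to 1.0 (fully open); "gripper_force": force on a finger pad.
Only numpy, scipy, OpenCV 4.12 (cv2) and the standard library are available. Lean on these libraries where they do the work, as an engineer would, in place of code of your own. Each camera call takes 0.05 s, during which the arm holds its last target. There are 200 camera calls.

## Working session

There is one attempt and no reset: what is moved stays moved. The work goes in short steps, each a Python script; the robot and the scene stay as the last script left them, time stands still between calls to the robot, and variables do not carry over. Pictures are saved under pics/ and viewed, at most 10 in all, crops included, and the job is handed in when it is done.

```bash
mkdir -p pics; ls; python3 - <<'E'
from bench import bot,telemetry,viewer
import cv2
for n in ("scene","side"):
    cv2.imwrite(f"pics/{n}0.png",viewer.grab_frame(n)[:,:,::-1])
    i=viewer.camera_info(n);print(n,i["camera_matrix"],i["extrinsics"])
o=telemetry.get_obs();print(o["t"],o["position"],o["tool_rot"],o["force"],bot.hold_point_z)
E
```

```text
pics
scene [[451.33780945   0.         326.10590049]
 [  0.         451.33780945 200.8481744 ]
 [  0.           0.           1.        ]] [[-8.52314857e-01  4.49516388e-01 -2.67384369e-01  8.03032336e+02]
 [ 5.23008101e-01  7.37066354e-01 -4.28013687e-01  3.44461500e+02]
 [ 4.68085583e-03 -5.04646615e-01 -8.63313317e-01  9.76237339e+02]
 [ 0.00000000e+00  0.00000000e+00  0.00000000e+00  1.00000000e+00]]
side [[448.21128537   0.         312.74007365]
 [  0.         448.21128537 199.94014295]
 [  0.           0.           1.        ]] [[-9.39801218e-01 -1.73977355e-01  2.94118260e-01  3.22029489e+02]
 [-3.41592885e-01  5.01915141e-01 -7.94603984e-01  6.10966867e+02]
 [-9.37930838e-03 -8.47238497e-01 -5.31129888e-01  6.00593299e+02]
 [ 0.00000000e+00  0.00000000e+00  0.00000000e+00  1.00000000e+00]]
0.1 [ 237.32275773 -577.58241832  187.3806724 ] [ 9.81067990e-01  1.93662315e-01 -1.26993428e-04 -6.99975434e-04] [-0.4596167   0.12366107 -0.39193216] 18.700000000000003
```

View pics/scene0.png

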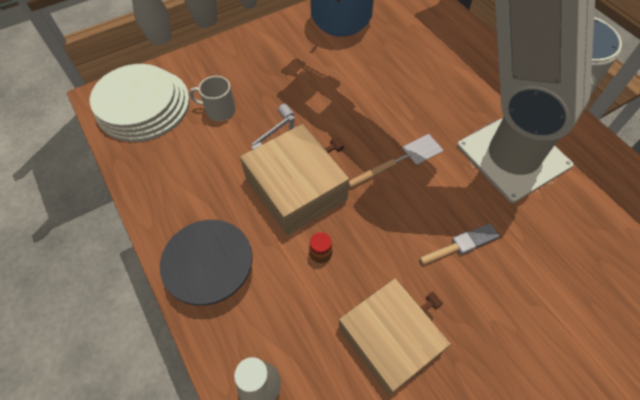

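View pics/side0.png

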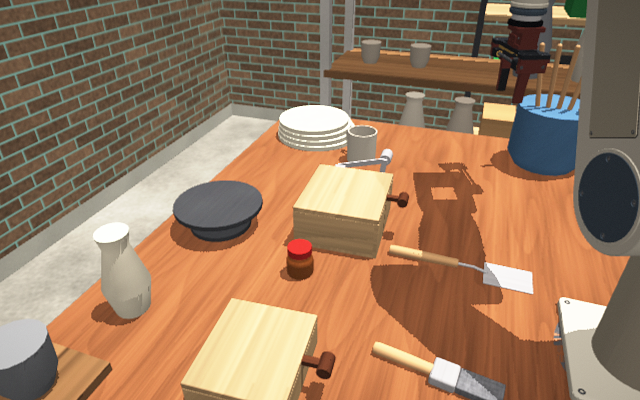

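The chest with the stay is the middle one: its pull is at about scene (337,147) / side (403,200), and the knob at scene (287,112) / side (386,155). I'll enlarge the crops to get precise pixels.

```bash
python3 - <<'E'
import cv2,numpy as np
a=cv2.imread("pics/scene0.png")[95:245,230:360];b=cv2.imread("pics/side0.png")[140:270,285:420]
a=cv2.resize(a,None,fx=4,fy=4,interpolation=cv2.INTER_CUBIC)[:600,:400+120];
b=cv2.resize(b,None,fx=4,fy=4,interpolation=cv2.INTER_CUBIC)
cv2.imwrite("pics/c1.png",a);cv2.imwrite("pics/c2.png",b)
E
```

```text
(no output)
```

View pics/c1.png

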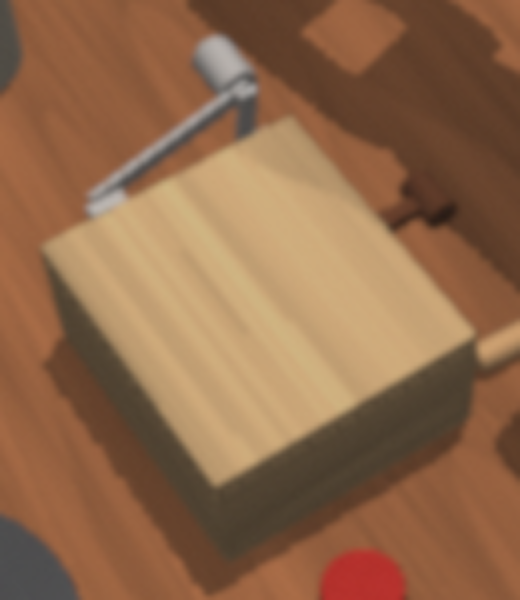

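View pics/c2.png

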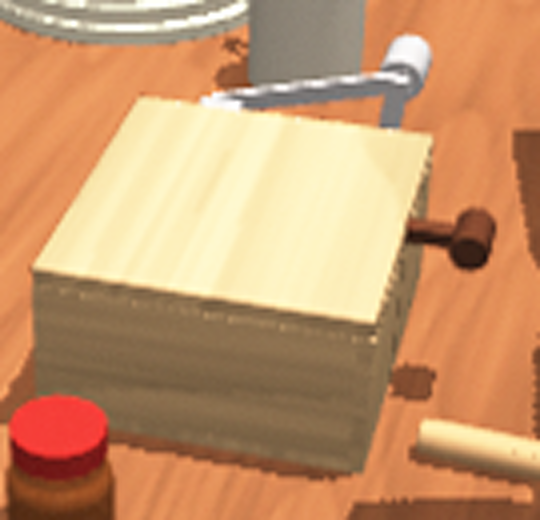

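Measured pixels: lid top corners in scene FR (303,124), FL (349,179.5), BL (284.5,217), BR (241,157); pull (337.5,145); knob (286,111). In side: FR (393,174.5), FL (379,221), BL (294,207), BR (320,164.5), pull (403,200), knob (386.5,156). Next I fit the pose.

```bash
cat > h.py <<'E'
import numpy as np
from bench import bot,planner,telemetry,viewer,sign_off
from scipy.spatial.transform import Rotation as R
def proj(n,P):
    i=viewer.camera_info(n);T=np.linalg.inv(i["extrinsics"]);c=P@T[:3,:3].T+T[:3,3];c=c@np.array(i["camera_matrix"]).T
    return c[:,:2]/c[:,2:]
E
python3 - <<'E'
from h import *
from scipy.optimize import least_squares
S=np.array([[303,124.25],[348.75,179.5],[284.5,216.75],[241.25,157],[337.5,145.25],[286,111]])
D=np.array([[393.25,174.5],[379.25,221.25],[293.75,207],[320,164.5],[402.75,199.75],[386.5,155.75]])
# chest frame origin: hinge line at mid, z world
def pts(p):
    L=np.array([[-180,-100,97],[-180,100,97],[0,100,97],[0,-100,97],[-215,0,91],[-155,-137,p[3]+29]])
    c,s=np.cos(p[2]),np.sin(p[2]);return L@np.array([[c,-s,0],[s,c,0],[0,0,1]]).T+[p[0],p[1],0]
f=lambda p:np.r_[(proj("scene",pts(p))-S).ravel(),(proj("side",pts(p))-D).ravel()]
r=least_squares(f,[600,0,0,90]);print(r.x);print(r.fun.reshape(2,6,2).round(1));print(pts(r.x))
# free triangulation of pull,knob
for k in (4,5):
    q=least_squares(lambda X:np.r_[(proj("scene",X[None])-S[k]).ravel(),(proj("side",X[None])-D[k]).ravel()],pts(r.x)[k]);print(q.x,q.fun)
p=r.x
for a in (0,.4,.8,1.1,1.3,1.36):
  for t in (0,.5,1.):
    # tool z in chest x-z plane tilted t toward +x ... y axis along chest y
    pull=np.array([-215*np.cos(a),0,215*np.sin(a)+91])
    z=np.array([np.sin(t),0,-np.cos(t)]);o=[]
    for sg in (1,-1):
        y=np.array([0,sg,0.]);M=np.c_[np.cross(y,z),y,z]
        Z=R.from_euler('z',p[2]);w=Z.apply(pull+z*bot.hold_point_z)+[p[0],p[1],0]
        o.append(planner.inverse_kinematics(w,(Z*R.from_matrix(M)).as_quat()))
    print(a,t,[None if q is None else np.round(q,2) for q in o])
E
```

```text
[ 6.36553688e+02 -2.03006651e+02  5.28309337e-02  9.41922911e+01]
[[[ 0.3 -0.7]
  [ 1.6 -0.7]
  [ 0.   0.7]
  [-1.  -0.4]
  [ 0.2 -0.1]
  [ 0.3  0.5]]

 [[ 0.5 -0.9]
  [-0.2 -0.5]
  [-1.3 -0.1]
  [-0.5 -0.7]
  [ 0.4  0.3]
  [-0.  -0.4]]]
[[ 462.08546559 -312.37227338   97.        ]
 [ 451.52419339 -112.65131922   97.        ]
 [ 631.27305213 -103.14617424   97.        ]
 [ 641.83432433 -302.8671284    97.        ]
 [ 421.85366251 -214.36001893   91.        ]
 [ 489.00442021 -348.00049087  123.19229111]]
[ 422.81105459 -213.90544686   91.68378069] [ 0.00779918 -0.0198737  -0.0148848   0.01098757]
[ 488.81883938 -350.68353342  121.36707277] [-0.11057422  0.26953312  0.2223786  -0.16658621]
0 0 [array([-0.5 ,  0.39,  2.04, -0.  ,  0.72, -2.12]), array([-0.5 ,  0.39,  2.04, -0.  ,  0.72,  1.02])]
0 0.5 [None, array([-0.73,  0.35,  2.31,  1.27,  0.36, -0.4 ])]
0 1.0 [array([-1.04,  0.68,  2.47,  2.05,  1.  ,  1.56]), array([-1.04,  0.68,  2.47,  2.05,  1.  , -1.58])]
0.4 0 [array([-0.48,  0.27,  1.95, -0.  ,  0.92, -2.1 ]), array([-0.48,  0.27,  1.95, -0.  ,  0.92,  1.04])]
0.4 0.5 [None,
[... 654 characters left out ...]
0.68,  0.69])]
1.1 1.0 [array([-0.73,  0.14,  2.27,  1.7 ,  0.64,  2.48]), array([-0.73,  0.14,  2.27,  1.7 ,  0.64, -0.66])]
1.3 0 [array([-0.36,  0.32,  1.56, -0.  ,  1.26, -1.98]), array([-0.36,  0.32,  1.56, -0.  ,  1.26,  1.16])]
1.3 0.5 [array([-0.49,  0.13,  1.9 ,  0.39,  0.71, -2.37]), array([-0.49,  0.13,  1.9 ,  0.39,  0.71,  0.78])]
1.3 1.0 [None, array([-0.66,  0.15,  2.2 ,  1.68,  0.58, -0.57])]
1.36 0 [array([-0.35,  0.34,  1.53, -0.  ,  1.27, -1.98]), array([-0.35,  0.34,  1.53, -0.  ,  1.27,  1.16])]
1.36 0.5 [array([-0.48,  0.15,  1.88,  0.38,  0.71, -2.34]), array([-0.48,  0.15,  1.88,  0.38,  0.71,  0.8 ])]
1.36 1.0 [None, array([-0.64,  0.16,  2.17,  1.68,  0.57, -0.55])]
```

```bash
cat >> h.py <<'E'
P0=np.array([636.55,-203.0,91.0]);Z=R.from_euler('z',0.0528)
def W(v): return Z.apply(np.array(v,float))+P0     # chest frame at hinge middle
def Q(t):
    z=np.array([np.sin(t),0,-np.cos(t)]);y=np.array([0,-1,0.]);return (Z*R.from_matrix(np.c_[np.cross(y,z),y,z])).as_quat()
def pullpt(a,lift=0): return W([-215.5*np.cos(a),0,215.5*np.sin(a)-bot.hold_point_z+lift])
def st(m=""):
    o=telemetry.get_obs();print(m,round(o["t"],2),o["position"].round(1),np.round(o["force"],1),round(float(o["grip_width"]),3),np.round(o["gripper_force"],1))
E
python3 - <<'E'
from h import *
import cv2
bot.move_ptp(pullpt(0,90),Q(0));st("above")
print(bot.move_l(pullpt(0),vel=100,guard=12));st("at")
bot.set_gripper(0,effort=25);st("grip")
for a in (.1,.3,.5):
    bot.move_l(pullpt(a),vel=100);st(a)
cv2.imwrite("pics/s1.png",viewer.grab_frame("side")[:,:,::-1])
E
```

```text
above 1.61 [ 421.6 -215.1  162.5] [ 0.1 -0.1  0.9] 1.001 0.0
False
at 2.66 [ 421.7 -214.6   72.7] [ 0.1  0.1 -0.7] 1.002 0.0
grip 4.0 [ 421.4 -214.4   72.3] [ 0.4  0.4 -0.9] 0.007 0.0
0.1 4.37 [ 422.8 -214.5   94.2] [-0.2 -0.2  0.6] 0.002 0.0
0.3 4.95 [ 430.6 -213.7  135.6] [-0.1  0.1  0.3] 0.004 0.0
0.5 5.53 [ 447.2 -212.7  175.1] [-0.3 -0.3 -0.6] 0.002 0.0
```

View pics/s1.png

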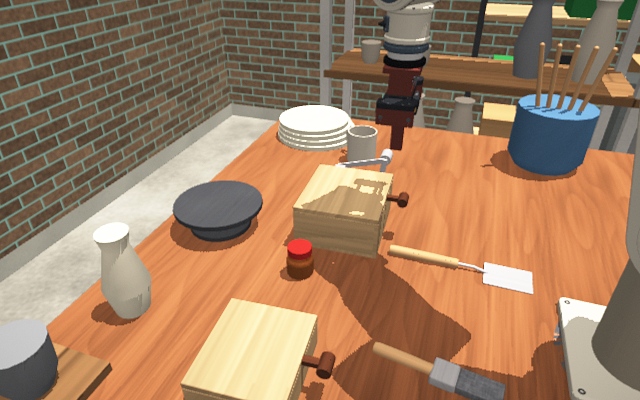

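The gripper closed on nothing: the lid is still shut, with the pull still at (403,200). I'll check the calibration against the visible fingertips.

```bash
python3 - <<'E'
from h import *
import cv2
o=telemetry.get_obs();p=o["position"];M=R.from_quat(o["tool_rot"]).as_matrix();print(M.round(2),o["qpos"].round(2))
out=[]
for n in("scene","side"):
    im=viewer.grab_frame(n)[:,:,::-1].copy()
    pts=np.array([p,p-80*M[:,2],p+40*M[:,1],pullpt(0)+[0,0,18.7]]);u=proj(n,pts);print(n,u.round(0))
    c=u[0].astype(int);x0,y0=c[0]-50,max(c[1]-90,0);im=cv2.resize(im[y0:y0+150,x0:x0+100],None,fx=4,fy=4)
    for q,k in zip(u,[(0,255,0),(255,0,0),(0,255,255),(255,0,255)]): cv2.circle(im,tuple(((q-[x0,y0])*4).astype(int)),4,k,-1)
    out.append(im)
cv2.imwrite("pics/o.png",np.hstack([cv2.resize(i,(400,600)) for i in out]))
E
```

```text
[[ 1.    0.05 -0.  ]
 [ 0.05 -1.    0.  ]
 [-0.   -0.   -1.  ]] [-0.47  0.25  1.92 -0.    0.97  1.05]
scene [[330. 128.]
 [330. 103.]
 [320. 116.]
 [338. 145.]]
side [[395. 164.]
 [398. 127.]
 [398. 155.]
 [403. 200.]]
```

View pics/o.png

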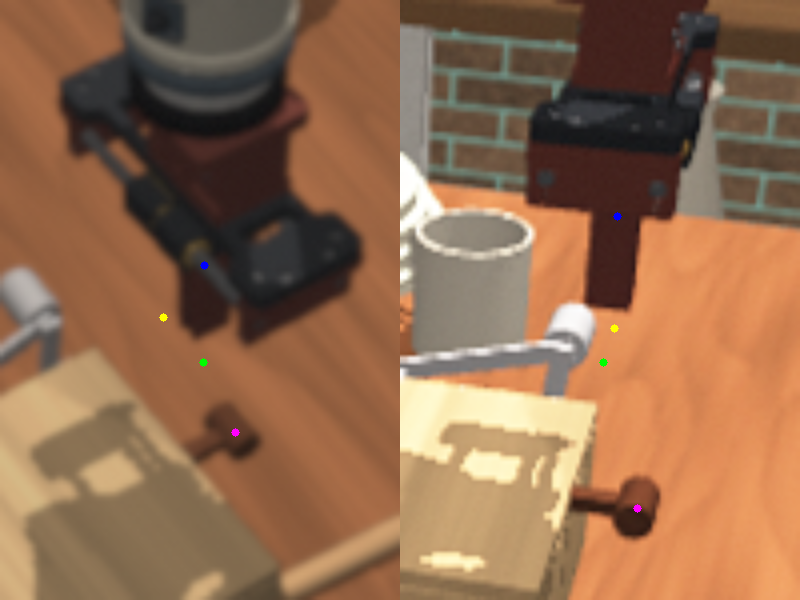

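```bash
cat >> h.py <<'E'
from scipy.optimize import least_squares
def tri(s,d,X0): 
    q=least_squares(lambda X:np.r_[(proj("scene",X[None])-s).ravel(),(proj("side",X[None])-d).ravel()],X0);return q.x,q.fun
E
python3 - <<'E'
from h import *
import cv2
bot.hold(0.3);o=telemetry.get_obs();p=o["position"];st()
print(tri([335.5,121.8],[398,150.3],p))
i=viewer.camera_info("wrist");print(np.round(i["camera_matrix"],1),np.round(i["extrinsics"],3))
im=viewer.grab_frame("wrist")[:,:,::-1].copy()
T=np.linalg.inv(i["extrinsics"])
for q,k in zip(proj("wrist",np.array([p,pullpt(0)+[0,0,18.7],W([-155,-137,29]),W([-180,-100,6]),W([-180,100,6])])),[(0,255,0),(255,0,255),(255,0,0),(0,255,255),(255,255,0)]): print(q);cv2.circle(im,tuple(q.astype(int)),4,k,-1)
cv2.imwrite("pics/w.png",im)
E
```

```text
5.98 [ 447.6 -213.   175.5] [-0.  -0.3  0.2] 0.002 0.0
(array([ 442.02820467, -196.04831993,  212.0178506 ]), array([ 0.39505302, -0.92864419, -0.71779915,  0.54440572]))
[[288.    0.  321.4]
 [  0.  288.  198.9]
 [  0.    0.    1. ]] [[ 5.10000e-02 -9.54000e-01 -2.95000e-01  5.29306e+02]
 [-9.99000e-01 -5.00000e-02 -1.40000e-02 -2.07601e+02]
 [-1.00000e-03  2.96000e-01 -9.55000e-01  3.72018e+02]
 [ 0.00000e+00  0.00000e+00  0.00000e+00  1.00000e+00]]
[323.27554021 226.34663572]
[322.87802716 218.40108119]
[477.92332562 166.09926111]
[424.27445818 186.8530452 ]
[221.65231209 187.04342016]
```

View pics/w.png

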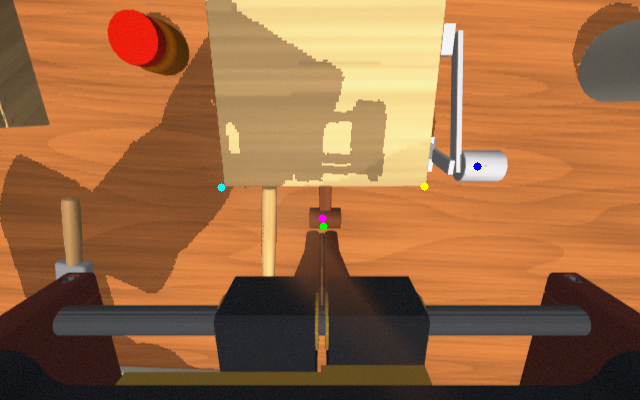

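The wrist view has the pull dot (magenta, 323,218) right on the crossbar. The chest pose is therefore good, but the fingertips look about 30 mm higher than the reported TCP. I'll measure that by touching the lid top (z = 97) with shut fingers.

```bash
python3 - <<'E'
from h import *
bot.move_l(W([-120,0,60]),vel=200);st()
print(bot.move_l(W([-120,0,-50]),vel=40,guard=4));st("touch")
bot.move_l(W([-120,0,60]),vel=200)
bot.set_gripper(1.0);st()
E
```

```text
6.55 [ 515.9 -209.   150.5] [-0.5 -0.4  0.3] 0.007 0.0
True
touch 8.5 [ 516.7 -209.3   62.7] [-1.3  0.6  6.3] 0.003 3.1
 10.47 [ 516.7 -209.3  151. ] [-0.1 -0.   0.2] 0.997 0.0
```

The true tips sit about 33 mm behind the reported TCP, so I'll correct for that and grasp again.

```bash
cat >> h.py <<'E'
TIP=33.5   # true tip lies this far behind the reported TCP
def pullpt(a,lift=0): return W([-215.5*np.cos(a),0,215.5*np.sin(a)-15-TIP+lift])
E
python3 - <<'E'
from h import *
bot.move_l(pullpt(0,70),vel=250)
print(bot.move_l(pullpt(0),vel=120,guard=12));st("at")
bot.set_gripper(0,effort=25);st("grip")
if telemetry.get_obs()["grip_width"]>.2:
    for a in (.08,.2,.4,.6):
        bot.move_l(pullpt(a),vel=110);st(a)
E
```

```text
False
at 11.76 [ 422.2 -214.6   42.8] [ 0.1 -0.7  0. ] 1.0 0.0
grip 12.66 [ 421.6 -217.7   42.8] [ -6.2 -20.3  -2. ] 0.367 25.0
0.08 12.97 [ 423.1 -217.6   60.7] [ -4.1 -17.2  -1. ] 0.358 25.0
0.2 13.35 [ 427.6 -217.5   86.6] [ -0.9 -14.3  -0.7] 0.364 25.0
0.4 13.89 [ 441.  -216.8  127.8] [  2.3 -12.9  -2.1] 0.366 25.0
0.6 14.43 [ 461.5 -215.7  165.4] [  2.9 -13.2  -1.1] 0.363 25.0
```

```bash
python3 - <<'E'
from h import *
import cv2
s=Z.apply([0,-3,0])
for a in (.8,1.0,1.15,1.25):
    bot.move_l(pullpt(a)+s,vel=110);st(a)
print(bot.move_l(pullpt(1.32)+s,vel=40,guard=12));st(1.32)
cv2.imwrite("pics/s2.png",viewer.grab_frame("side")[:,:,::-1])
E
```

```text
0.8 14.97 [ 487.3 -214.2  196.8] [ 5.5 -1.8 -3.3] 0.367 25.0
1.0 15.52 [ 520.1 -212.4  223.3] [ 3.2 -3.5 -3.7] 0.364 25.0
1.15 15.96 [ 548.3 -210.9  238.9] [ 2.3 -4.7 -3.2] 0.363 25.0
1.25 16.3 [ 568.5 -209.8  246.9] [ 0.5 -4.2 -1.3] 0.359 25.0
False
1.32 16.82 [ 582.9 -209.   251.2] [-0.6 -5.1 -1.1] 0.366 25.0
```

View pics/s2.png

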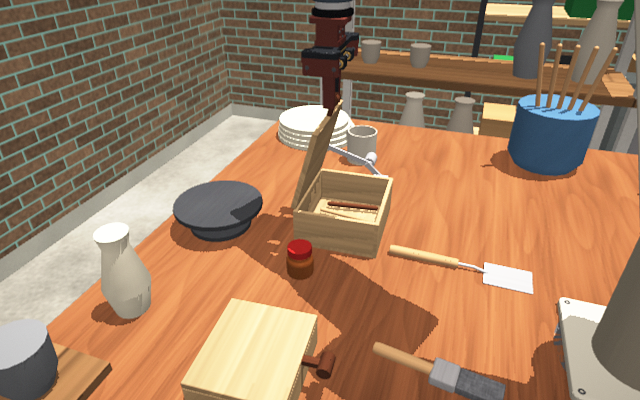

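The lid stands at about 1.3 rad, with its edge near (335,105) and the knob at (371,158). Next I release, back off upward, and press the knuckle with shut fingers.

```bash
cat >> h.py <<'E'
def press(cx,cz,t=0.3,gap=0):  # TCP pose for tip resting on knob centred at (cx,cz)
    z=np.array([np.sin(t),0,-np.cos(t)]);return W(np.array([cx,-139,cz])+z*(TIP-14-gap))
E
python3 - <<'E'
from h import *
import cv2
print(proj("side",np.array([W([-116,-137,14])])))
bot.set_gripper(1.0)
p=telemetry.get_obs()["position"]
bot.move_l(p+[0,0,15],vel=50);bot.move_l(p+[0,0,85],vel=150);st("up")
cv2.imwrite("pics/s3.png",viewer.grab_frame("side")[:,:,::-1])
bot.set_gripper(0)
bot.move_l(W([-190,-139,210]),vel=250)
bot.move_ptp(press(-116,14,gap=50),Q(0.3));st("above knob")
print(bot.move_l(press(-116,14,gap=8),vel=100,guard=8));st("near")
print(bot.move_l(press(-105.5,-6.5),vel=25,guard=20));st("pressed")
cv2.imwrite("pics/s4.png",viewer.grab_frame("side")[:,:,::-1])
a=[cv2.resize(cv2.imread(f"pics/{k}.png")[80:270,270:450],(400,422)) for k in("s3","s4")]
cv2.imwrite("pics/s34.png",np.hstack(a))
E
```

```text
[[369.79317052 160.16042999]]
up 18.93 [ 582.8 -208.7  335.4] [ 0.1 -0.2  0.1] 0.999 0.0
above knob 21.98 [ 520.4 -348.3  135.1] [1.1 0.2 0.3] 0.004 0.0
False
near 22.55 [ 531.7 -347.8   94.1] [ 0.3 -0.3  0. ] 0.009 0.0
True
pressed 23.65 [ 542.9 -346.8   67.5] [-4.8  1.1 10.3] 0.006 5.2
```

View pics/s34.png

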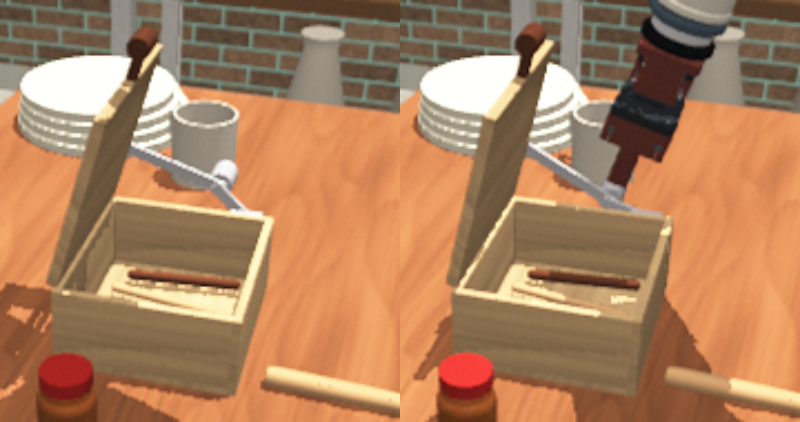

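```bash
python3 - <<'E'
from h import *
import cv2
print(press(-105.5,-6.5),press(-107,-4))
print(bot.move_l(press(-104.5,-8),vel=15,guard=15));st("again")
bot.hold(.2);st()
bot.move_l(press(-116,14,gap=10),vel=60);bot.move_l(press(-116,14,gap=100),vel=200);st("off")
cv2.imwrite("pics/s5.png",cv2.resize(viewer.grab_frame("side")[80:270,270:450,::-1],(568,600),interpolation=cv2.INTER_CUBIC))
print((proj("side",np.array([W([-107,-137,-4]),W([-117,-137,15])]))-[270,80])*600/190)
E
```

```text
[ 544.28742802 -347.06997601   65.87093846] [ 542.78951841 -347.14913922   68.37093846]
True
again 23.91 [ 542.9 -346.8   67.3] [-6.6  1.1 11.7] 0.007 6.7
 24.11 [ 542.9 -346.8   67.4] [-5.4  0.  10.6] 0.003 5.9
off 25.38 [ 504.1 -348.9  181.3] [-0.6 -0.6  0.4] 0.007 0.0
[[302.29242648 272.47747732]
 [316.50396276 252.13288185]]
```

View pics/s5.png

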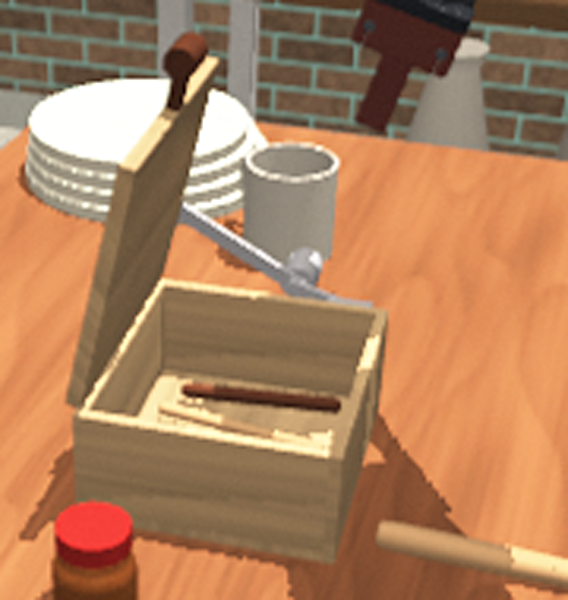

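The knob now sits at (306,266). That matches the predicted locked position, (302,272) plus the (+4,-7) offset seen before pressing. The hard stop was also felt twice at the same place, so the stay is locked and the arm is clear.

```bash
python3 -c "
from h import *
bot.hold(0.3);st();print(sign_off())"
```

```text
25.73 [ 504.1 -348.8  180.9] [-0.2 -0.2 -0.2] 0.005 0.0
the job is handed in; nothing more can be done
None
```

The chest lid stands open on its locked stay and the arm is clear of everything; I handed the job in at about 26 s, but the judge returned no verdict.

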